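# Draw the blue filter slide from the photometer and hold it to the light

### The job

Check the photometer's blue filter for scratches: lift off the beaker that was left on the photometer's cover and set it down upright on the worktop without dropping it, then swing the cover with the black ball knob up until it stands upright, and leave it open. Draw the blue filter slide out of its slot, leaving the amber one seated, and hold it in front of the lit panel: upright, square to the panel, its glass centred on the lit face and about 6 cm in front of it, touching neither panel nor beaker. Finish while still holding it there in the gripper, and do not push away or tip the other things on the bench.

Things in the scene. Friction and masses are not known exactly. Their poses are not given: they have to be found in the camera images.
- photometer: Pale grey bench filter photometer, fixed, 248 deep x 220 wide. Origin: centre of its underside; x from front to back, y left, z up. Rear block (x -30..+120) 100 high; in front a control panel slopes from 77 down to 50. Block top has two slots, 60 (x) x 11.5 (y), 82 deep, at x +30, y +38 and -38: a filter slide stands in each (which is where varies), hidden until the cover opens.
- cover (a joint): Hinge of the photometer's cover, rad: 0 closed, grows as it swings up and back, 1.57 upright, stop at 1.75. Stiff friction hinge: it stays at any angle; about 2 to 3 N at the knob moves it.
- cover_knob (a point): Centre of the black ball knob (24 diameter) of the dark blue-grey cover, 36 before its front wall on a 9-thick stem. Cover: hood 125 (x) x 150 (y) x 55 high, walls 4, flat top 155 above the worktop when closed. Axes: the cover's (the photometer's when closed).
- cover_hinge (a point): Middle of the cover's hinge axis, which runs along the photometer's y, 100 above the worktop, at photometer x = +95. Closed, the knob lies 161 in front of it and 18 above it.
- slide_blue_tab (a point): Grip point in the tab of the blue filter slide: upright black frame 56 (x) x 8 (y) x 80 (z) with blue glass; on it the blue tab, 26 (x) x 10 (y: pinch this way) x 36 high, to 122 in all; 0.12 kg. This point is 108 above the lower edge, 14 below the tab's top; seated, 126 above the worktop, 26 above the block. The slide must rise 82 to leave its slot.
- slide_blue_window (a point): Centre of the blue glass (40 x 40), 70 below the tab's grip point; y is the normal of the glass, z the slide's up direction.
- slide_amber_tab (a point): Grip point in the orange-amber tab of the other slide, made alike; it stays seated.
- panel_face (a point): Centre of the lit white face (114 wide x 108 high) of the fixed upright light panel, 90 above the worktop; x points into the panel (in front of the face is -x), y along its width, z up. Case 136 wide, 22 thick, top 155 above the worktop; foot 10 high, reaching 38 in front of the face.
- beaker_center (a point): Centre, half-way up, of the small glass beaker that stands on the cover: 70 high, about 50 across the wall, 55 over the rim, 61 with the spout, which lies along its x axis. Its z axis is up.
- conical_flask: Bystander: conical flask with pink contents, 80 diameter, 140 high; origin at the centre of its foot.
- small_flask: Bystander: small clear conical flask, 59 diameter, 105 high; origin at the centre of its foot.
- petri: Bystander: petri dish, 80 diameter, 17 high; origin at the centre of its underside.
- marker: Bystander: blue and white marker pen lying down, 137 long (y), 17 thick; origin at its underside.
- timer: Bystander: white bench timer, 72 x 62 x 20; origin at the centre of its underside.
- crucible: Bystander: white porcelain crucible, 41 diameter, 34 high; origin at the centre of its foot.
Things that resemble listed ones, but are neither listed nor needed, are in the scene too. What is shaped like the part that bears beaker_center but brown or yellow is not meant.

How it is judged:
By the outcome, as a careful person would: the job done as asked, in the order asked, and still so for the second after the job is handed in, while the arm keeps its last pose, push and grip.
It also fails if it takes over 72 s, if anything falls off the work surface, if the arm or the gripper's body presses on something with over 40 N, if the wrist force passes 120 N, or if a joint passes its speed limit or range.

### The arm

A 6-joint arm with a two-finger parallel gripper is mounted at the origin on a cart in front of the work surface, level with it; the furniture and walls round the work are solid. World frame = base frame: x ahead of the robot, y to its left, z up, the work surface at z = 0. Lengths are in mm, angles in rad, forces in N, time in s.
With the tool pointing down it reaches from about 350 to 775 mm from the base axis. Payload 7.3 kg.
Tool frame: the origin (TCP) lies at the very end of the fingers, on their centre line; the grasp point (between the pads) lies r.grip_point_offset behind it (r.grip_point_offset is the distance from the TCP to the grasp point, in mm); z points along the fingers, y is the line along which they close (so a half turn about z gives the same grasp; the last joint's range is limited). The gripper opens to 92 mm and grips with 3 to 60 N. Pads are 19 mm wide; open, the fingers measure 130 mm over their backs; the gripper's body (75 mm by 190 mm) begins 47 mm behind the grasp point.
Start: joints at [1.13, 0.342, 1.524, -0, 1.275, -0.146], TCP at [152.523, 502.376, 226.741] pointing down, gripper open.
Joint ranges: [-2.53, 2.53], [-0.77, 2.02], [0.04, 2.7], [-1, 4.14], [0.28, 2.66], [-3.11, 3.11]. Speed limits (rad/s): [2.57, 2.57, 3.14, 3.14, 3.14, 3.14].

### API

Orientations are given as a 3x3 rotation matrix whose columns are the frame's x, y, z axes.
In Python, from workcell import r gives the robot as it stands.
- The arm moves only by the shell command python3 -m jog 'ROWS' [FORCE]. ROWS is JSON, a list that holds one entry, the list of rows, each a list of 5 numbers: the finger opening in mm, from 0 to 91.8, then the shift along the tool's x, y, z in mm, then the turn about the tool's z in degrees. In form: [[[hand, tx, ty, tz, twist], ...]]. A call has 1 to 12 rows; each row is the pose to reach, as a shift and turn from the pose commanded when the call began, along the tool's axes at that moment; what a row does not reach only later rows make up. A row lasts 1/10 s, in which the tool goes at most 50 mm and 8.59 degrees, less where a joint would pass 70% of its speed; a pose out of reach is approached as far as the arm can. A call with a gripper value outside its range is refused whole. The fingers move at their own pace and stop on an object; FORCE is the grip in N (left out, the last holds). Time passes only in rows, so rows that repeat a pose let the fingers close. It gives the time, the measured TCP pose, the force, the opening and the grip force at its end, in the units of the state.
- r.read_state(): the state, without advancing time (a new reading comes with each control period).
- r.camera(name): name is "side" or "top"; returns the picture (400x640x3 uint8, red, green, blue); there is no depth.
- r.calibration(name): a dict with "fx", "fy", "cx", "cy" (pixels), "R" (3x3) and "t" (3): a world point X has camera coordinates R X + t. Camera axes: x right, y down, z forward; pixel columns grow to the right and rows downward; lengths in mm; the calibration is good to about 2 mm. A picture is of the moment at which its call begins. calibration takes no time and is no camera call.
- r.job_done(): hands the job in; it is judged then, once.
The state is a dict: "clock": time; "q": joint angles; "dq": joint speeds; "tau": joint torques, N m; "position": TCP position; "eef_rot": TCP orientation; "wrist_force": force on the tool from outside, world axes, zero at the start; "wrist_torque": the same for the moment, N m; "width": finger opening in mm; "grasp_force": force on a finger pad.
Only numpy, scipy, OpenCV 4.12 (cv2) and the standard library are available. Lean on these libraries where they do the work, as an engineer would, in place of code of your own. Each camera call takes 0.05 s, during which the arm holds its last target. There are 200 camera calls.

## Working session

There is one attempt and no reset: what is moved stays moved. The work goes in short steps, Python scripts to look and compute and a shell command to move; the robot and the scene stay as the last step left them, time stands still between calls to the robot, and variables do not carry over. Pictures are saved under pics/ and viewed, at most 10 in all, crops included, and the job is handed in when it is done.

```bash
ls; mkdir -p pics; python3 - <<'E'
from workcell import r
import cv2,numpy as np
for n in("side","top"):
    im=r.camera(n); cv2.imwrite(f"pics/{n}0.png",im[:,:,::-1]); 
    c=r.calibration(n); R=np.array(c["R"]);print(n,c["fx"],c["cx"],c["cy"],R.round(3).tolist(),c["t"],"pos",(-R.T@np.array(c["t"])).round(0))
s=r.read_state();print({k:np.round(v,3).tolist() for k,v in s.items()},r.grip_point_offset)
E
```

```text
pics
side 454.801550814784 316.3991563299352 194.85971796515727 [[0.728, -0.685, -0.008], [-0.515, -0.54, -0.666], [0.452, 0.489, -0.746]] [-354.65942705  361.68124693 1324.82996738] pos [-154. -695. 1227.]
top 374.1874913791968 318.5372798661236 196.88881279422597 [[0.017, -1.0, -0.017], [-0.997, -0.015, -0.078], [0.078, 0.018, -0.997]] [  48.03136746  534.20733647 1195.66946145] pos [ 439.   35. 1234.]
{'clock': 0.1, 'q': [1.13, 0.343, 1.525, -0.0, 1.275, -0.146], 'dq': [0.0, -0.001, -0.003, 0.0, -0.0, -0.0], 'tau': [0.001, -43.2, -24.47, 0.072, 0.052, -0.0], 'position': [152.362, 502.01, 226.108], 'eef_rot': [[-0.957, 0.291, -0.001], [0.291, 0.957, -0.001], [0.0, -0.001, -1.0]], 'wrist_force': [0.051, -0.131, 0.078], 'wrist_torque': [0.009, 0.03, -0.026], 'grasp_force': 0.0, 'width': 91.74} 18.8
```

View pics/side0.png

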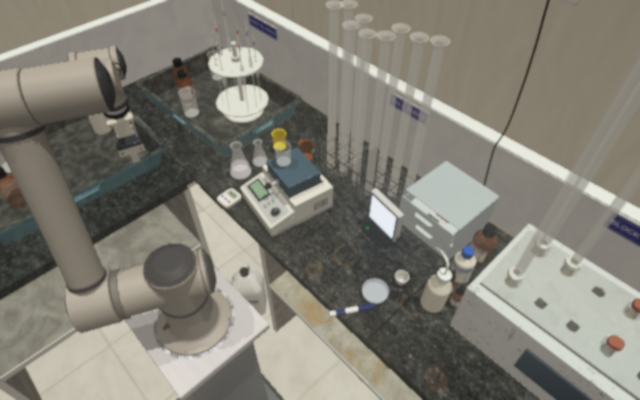

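View pics/top0.png

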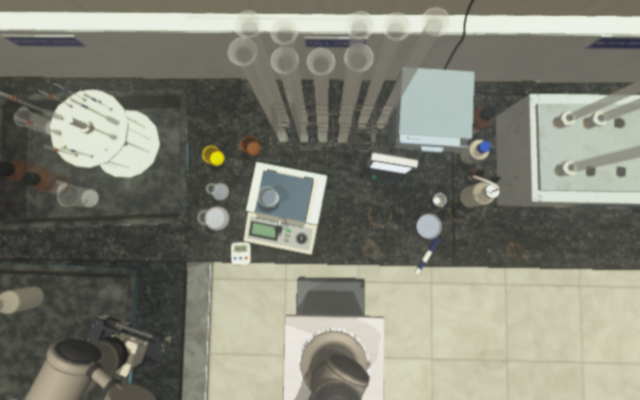

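Side view: the photometer is at (287,195) with its dark cover at (295,170). Beaker candidates are clear (284,153), yellow (279,137) and brown (305,148). The clear one stands on the cover, so I choose that one. The lit panel is at (384,215). Top view: the cover is at (288,195), the clear beaker at (269,197), and the panel at (393,163). Next, one close crop combining both views.

```bash
cat > h.py <<'E'
from workcell import r
import cv2,numpy as np
C={n:r.calibration(n) for n in("side","top")}
def ray(n,u,v):
    c=C[n];R=np.array(c["R"]);t=np.array(c["t"])
    return -R.T@t, R.T@np.array([(u-c["cx"])/c["fx"],(v-c["cy"])/c["fy"],1.])
def onz(n,u,v,z):
    o,d=ray(n,u,v);return o+d*(z-o[2])/d[2]
def proj(n,X):
    c=C[n];p=np.array(c["R"])@np.array(X,float)+np.array(c["t"])
    return np.array([p[0]/p[2]*c["fx"]+c["cx"],p[1]/p[2]*c["fy"]+c["cy"]])
def tri(p,q):
    (o,d),(a,b)=ray("side",*p),ray("top",*q)
    s=np.linalg.lstsq(np.c_[d,-b],a-o,rcond=None)[0]
    P,Q=o+s[0]*d,a+s[1]*b
    return (P+Q)/2,np.linalg.norm(P-Q)
def crop(n,x,y,w,h,k,name,im=None):
    im=r.camera(n) if im is None else im
    o=cv2.resize(im[y:y+h,x:x+w],None,fx=k,fy=k,interpolation=cv2.INTER_CUBIC)[:,:,::-1].copy()
    for g in range(-(-x//20)*20,x+w,20): cv2.putText(o,str(g),((g-x)*k,9),0,.33,(0,0,255));cv2.line(o,((g-x)*k,10),((g-x)*k,15),(0,0,255))
    for g in range(-(-y//20)*20,y+h,20): cv2.putText(o,str(g),(0,(g-y)*k),0,.33,(0,0,255))
    if name: cv2.imwrite(name,o)
    return o
E
python3 - <<'E'
from h import *
a=crop("side",225,120,132,120,6,None);b=crop("top",190,130,132,120,6,None)
cv2.imwrite("pics/c1.png",a)
cv2.imwrite("pics/c2.png",b)
E
```

```text
(no output)
```

View pics/c1.png

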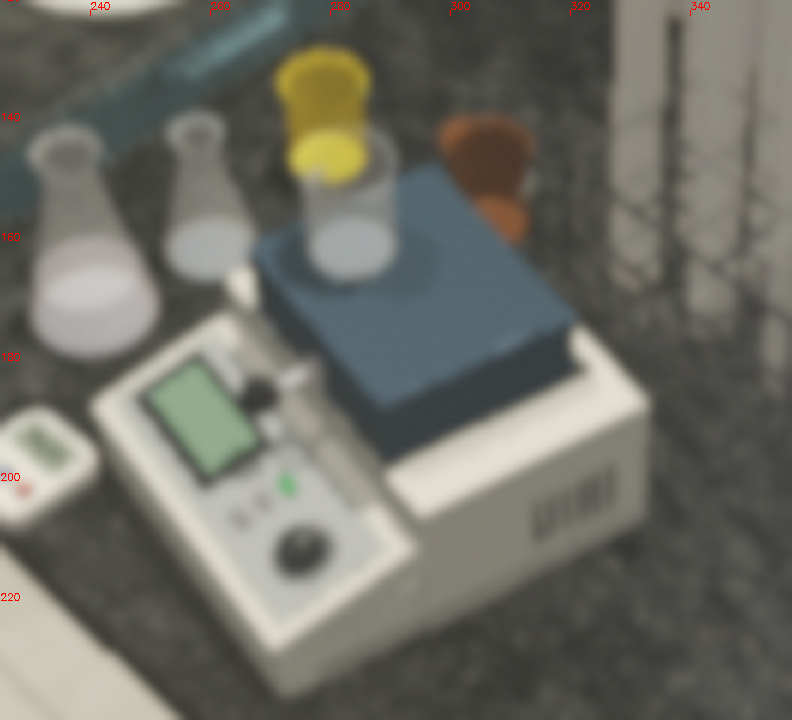

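View pics/c2.png

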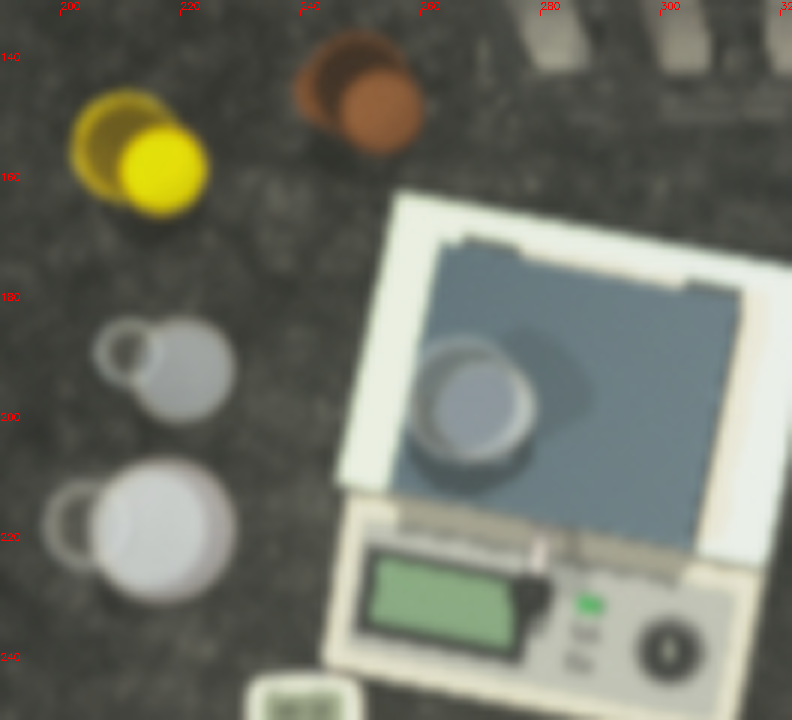

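Crops: the clear beaker stands on the cover (side base at (283.7,161), top base at (270,197.5)). The black knob is at side (268.5,185.5) and top (278,229.5). The yellow and brown beakers stand on the bench behind. The beaker choice holds up, so now I measure.

```bash
python3 - <<'E'
from h import *
np.set_printoptions(precision=1,suppress=True)
T=lambda x,y:(190+x/6-.4,130+y/6-.4)
S=lambda x,y:(225+x/6-.4,120+y/6-.4)
ct=[onz("top",*T(*p),155) for p in[(440,240),(742,292),(695,550),(392,485)]]  # BL BR FR FL
cs=[onz("side",*S(*p),155) for p in[(435,160),(578,320),(385,408),(256,245)]]
print("cover top",*ct,"side",*cs)
for n,c in(("t",ct),("s",cs)):
    print(n,"lens",[np.linalg.norm(c[i]-c[(i+1)%4]) for i in range(4)],"ctr",np.mean(c,0), "yaw",[np.degrees(np.arctan2(*(a-b)[1::-1])) for a,b in((c[0],c[3]),(c[1],c[2]))],[np.degrees(np.arctan2(-(a-b)[0],(a-b)[1])) for a,b in((c[0],c[1]),(c[3],c[2]))])
print("knob",tri(S(261,393),T(530,597)),onz("top",*T(530,597),118),onz("side",*S(261,393),118))
print("beaker base",onz("top",*T(480,405),158),onz("side",*S(352,247),158),"rim",onz("top",*T(466,400),225),onz("side",*S(350,148),225))
imS=r.camera("side");imT=r.camera("top")
cv2.imwrite("pics/p2.png",np.hstack([crop("side",350,170,65,100,6,None,imS),crop("top",350,135,65,100,6,None,imT)]))
# free bench map: dump positions of bystanders
for nm,p,z in(("pink",(160,530),5),("small",(182,370),5),("yellow",(165,170),5),("brown",(382,110),5),("timer",(300,740),20)):print(nm,onz("top",*T(*p),z))
print("petri",onz("top",428,226,10),"cruc",onz("top",439,200,30),"marker",onz("top",433,243,10),onz("top",419,270,10),"edge",onz("top",300,263,0),onz("top",600,268,0),"wall",onz("top",400,100,0))
E
```

```text
cover top [600.3 217.7 155. ] [577.   70.4 155. ] [451.9  90.7 155. ] [480.8 237.6 155. ] side [601.8 218.9 155. ] [572.1  67.  155. ] [452.1  90.6 155. ] [481.4 235.6 155. ]
t lens [np.float64(149.1952337782506), np.float64(126.69841528546056), np.float64(149.65210837893838), np.float64(121.14100220069506)] ctr [527.5 154.1 155. ] yaw [np.float64(-9.423777673233559), np.float64(-9.245111766456453)] [np.float64(-8.995829867409725), np.float64(-11.124864560923964)]
s lens [np.float64(154.74296507579237), np.float64(122.24592393532632), np.float64(147.9874059353819), np.float64(121.55014541178564)] ctr [526.9 153.  155. ] yaw [np.float64(-7.921441093821638), np.float64(-11.108572322506738)] [np.float64(-11.087204425022229), np.float64(-11.428401892384327)]
knob (array([428.7, 173.2, 120. ]), np.float64(2.376022926040297)) [427.7 174.2 118. ] [430.6 173.9 118. ]
beaker base [519.9 195.6 158. ] [517.7 194.4 158. ] rim [517. 192. 225.] [525.3 198.5 225. ]
pink [459.9 392.9   5. ]
small [548.3 384.    5. ]
yellow [659.9 397.7   5. ]
brown [695.3 277.6   5. ]
timer [348.  308.5  20. ]
petri [ 444.9 -300.2   10. ] cruc [ 528.6 -330.4   30. ] marker [ 390.3 -316.    10. ] [ 303.2 -270.5   10. ] edge [317.5 113.9   0. ] [ 319.3 -853.4    0. ] wall [ 866.3 -211.7    0. ]
```

View pics/p2.png

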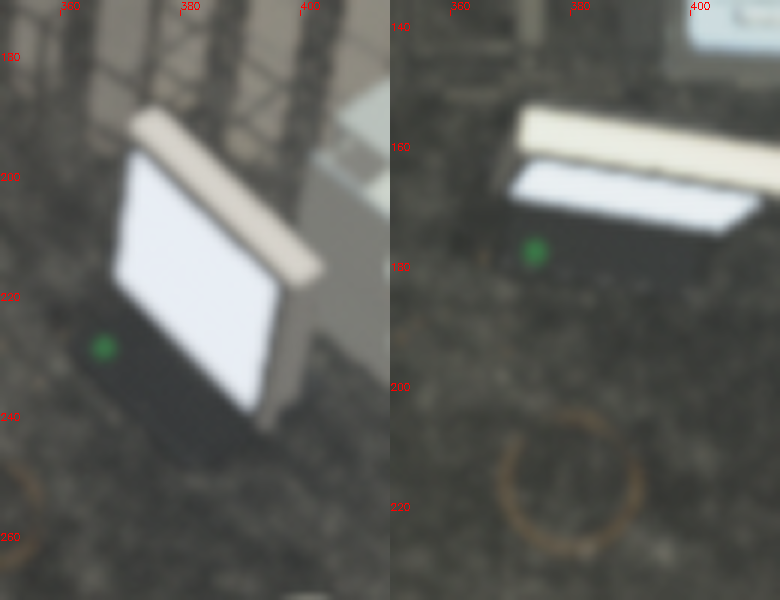

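The panel's face corners are visible in both views. Side: TL (372,195), TR (397,217), BR (392,239), BL (369,216). Now I compute the panel pose and take an enhanced close look at the beaker's spout.

```bash
python3 - <<'E'
from h import *
np.set_printoptions(precision=1,suppress=True)
T=lambda x,y:(350+x/6-.4,135+y/6-.4)
S=lambda x,y:(350+x/6-.4,170+y/6-.4)
z=[144,144,36,36]
s=[onz("side",*S(*p),h) for p,h in zip([(133,152),(280,285),(252,413),(113,275)],z)]
t=[onz("top",*T(*p),h) for p,h in zip([(145,158),(373,198),(332,233),(118,195)],z)]
for c in(s,t):
    d=(c[1]-c[0]+c[2]-c[3]);print(*c,"ctr",np.mean(c,0),"w",np.linalg.norm(d)/2,"normal yaw",np.degrees(np.arctan2(-d[0],d[1]))+180)
a=r.camera("side");b=r.camera("top")
o=[]
for im,x,y in((a,268,134),(b,252,180)):
    q=cv2.resize(im[y:y+34,x:x+34],None,fx=11,fy=11,interpolation=cv2.INTER_LANCZOS4)[:,:,::-1].astype(float)
    o.append(np.clip(((q-cv2.GaussianBlur(q,(0,0),15))*2.0+q),0,255).astype(np.uint8))
cv2.imwrite("pics/bk.png",np.hstack(o))
print("tubes",onz("top",281,138,0),onz("top",346,138,0),"cab",onz("top",400,148,0))
E
```

```text
[ 628.9 -108.   144. ] [ 615.6 -220.5  144. ] [ 613.4 -220.    36. ] [ 630.1 -103.9   36. ] ctr [ 622.  -163.1   90. ] w 115.27823843539495 normal yaw 352.51595829208895
[ 632.2 -106.2  144. ] [ 614.  -217.3  144. ] [ 612.1 -220.3   36. ] [ 631.1 -105.7   36. ] ctr [ 622.4 -162.4   90. ] w 114.3756978338574 normal yaw 350.6487312262914
tubes [731.3 186.3   0. ] [734.1 -31.6   0. ] cab [ 702.5 -211.7    0. ]
```

View pics/bk.png

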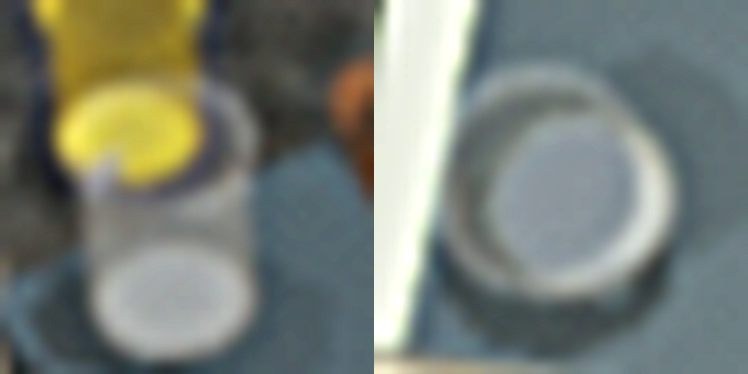

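The spout points towards the robot (-x), so closing along the photometer's y keeps clear of it. The panel centre is (622,-163,90) with a yaw of about -8.6°, and the 114 width matches. Beaker is at about (518.5,193).

```bash
cat >> h.py <<'E'
def go(yaw,*targets):
    """print tool-frame shifts to world targets and the twist bringing tool y to world yaw (deg from +y, mod 180)"""
    s=r.read_state();p=np.array(s["position"]);R=np.array(s["eef_rot"])
    cur=np.degrees(np.arctan2(-R[0,1],R[1,1]));tw=-((yaw-cur+90)%180-90)
    print("clock %.1f pos %s yaw %.1f w %.1f gf %.1f wf %s q6 %.2f"%(s["clock"],p.round(1),cur,s["width"],s["grasp_force"],np.round(s["wrist_force"],1),s["q"][5]))
    for t in targets: print(np.round(R.T@(np.array(t,float)-p),1),"twist %.1f"%tw)
E
python3 - <<'E'
from h import *
go(-10,(152,502,320),(300,400,320),(518.5,193,300),(518.5,193,175))
E
```

```text
clock 0.4 pos [152.5 502.3 226.6] yaw -16.9 w 92.0 gf 0.0 wf [ 0.2  0.6 -0.8] q6 -0.15
[  0.4  -0.5 -93.4] twist -6.9
[-170.9  -55.1  -93.4] twist -6.9
[-440.1 -189.6  -73.4] twist -6.9
[-440.1 -189.6   51.6] twist -6.9
```

```bash
python3 -m jog '[[[91,0,0,-50,0],[91,0,0,-90,0],[91,-40,-15,-93,0],[91,-80,-30,-93,0],[91,-120,-45,-93,0],[91,-160,-65,-93,-3],[91,-205,-85,-93,-5],[91,-245,-105,-93,-7],[91,-290,-125,-93,-7],[91,-330,-145,-90,-7],[91,-370,-160,-85,-7],[91,-410,-180,-80,-7]]]'; python3 -m jog '[[[91,-15,-5,0,0],[91,-30,-10,5,0],[91,-30,-10,5,0]]]'; python3 -c "
from h import *
go(-10,(518.5,193,260),(518.5,193,175))"
```

```text
clock: 1.6
position: [493.8, 209.8, 306.7]
eef_rot: [[-0.985, 0.172, 0.001], [0.172, 0.985, 0.001], [-0.0, 0.001, -1.0]]
wrist_force: [1.0, 1.6, 0.6]
width: 91.0
grasp_force: 0.0
clock: 1.9
position: [521.1, 195.6, 300.7]
eef_rot: [[-0.985, 0.173, -0.001], [0.173, 0.985, -0.0], [0.001, -0.0, -1.0]]
wrist_force: [0.2, 0.1, 0.0]
width: 91.3
grasp_force: 0.0
clock 1.9 pos [521.1 195.6 300.7] yaw -9.9 w 91.3 gf 0.0 wf [0.2 0.1 0. ] q6 -1.18
[ 2.  -3.  40.7] twist 0.1
[  1.9  -3.  125.7] twist 0.1
```

```bash
python3 -m jog '[[[91,2,-3,25,0],[91,2,-3,50,0],[91,2,-3,70,0],[91,2,-3,85,0],[91,2,-3,100,0],[91,2,-3,110,0],[91,2,-3,118,0],[91,2,-3,125,0],[91,2,-3,125,0],[91,2,-3,125,0]]]'; python3 -m jog '[[[60,0,0,0,0],[55,0,0,0,0],[45,0,0,0,0],[45,0,0,0,0],[40,0,0,0,0],[40,0,0,0,0],[40,0,0,0,0],[40,0,0,0,0],[40,0,0,0,0],[40,0,0,0,0]]]' 10; python3 -c "
from h import *
np.vstack
a=crop('side',240,110,100,100,4,None);b=crop('top',230,150,100,100,4,None)
cv2.imwrite('pics/g1.png',np.hstack([a,b]))"
```

```text
clock: 2.9
position: [518.0, 193.6, 177.1]
eef_rot: [[-0.985, 0.172, 0.001], [0.172, 0.985, 0.0], [-0.001, 0.0, -1.0]]
wrist_force: [-0.5, 0.0, -0.1]
width: 91.1
grasp_force: 0.0
clock: 3.9
position: [518.0, 193.5, 176.8]
eef_rot: [[-0.985, 0.172, 0.0], [0.172, 0.985, 0.0], [-0.0, 0.0, -1.0]]
wrist_force: [0.5, 0.6, 1.5]
width: 54.9
grasp_force: 9.3
```

View pics/g1.png

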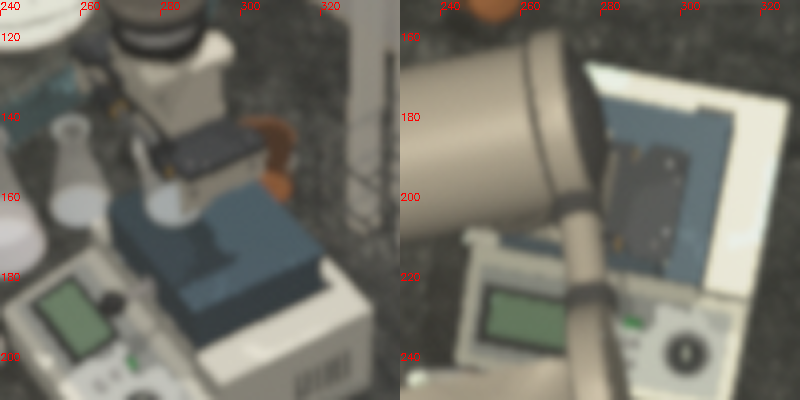

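Side view: the fingers straddle the beaker at (282,160) at rim width, and it still stands upright. Now I lift a little and check.

```bash
python3 -m jog '[[[40,0,0,0,0],[40,0,0,-5,0],[40,0,0,-12,0],[40,0,0,-22,0],[40,0,0,-35,0],[40,0,0,-50,0],[40,0,0,-65,0],[40,0,0,-75,0],[40,0,0,-80,0],[40,0,0,-80,0]]]' 15;  python3 -c "
from h import *
go(-10,(400,-40,257),(400,-40,24))"
```

```text
clock: 5.0
position: [518.1, 193.4, 257.4]
eef_rot: [[-0.985, 0.172, 0.001], [0.172, 0.985, 0.0], [-0.001, 0.001, -1.0]]
wrist_force: [0.2, -0.4, -1.7]
width: 54.2
grasp_force: 14.7
clock 5.0 pos [518.1 193.4 257.4] yaw -9.9 w 54.2 gf 14.7 wf [ 0.2 -0.4 -1.7] q6 -1.18
[ 7.630e+01 -2.502e+02  2.000e-01] twist 0.1
[  76.5 -250.4  233.2] twist 0.1
```

```bash
python3 -m jog '[[[40,3,-10,0,0],[40,9,-30,0,0],[40,17,-55,0,0],[40,25,-82,0,0],[40,33,-110,0,0],[40,42,-138,0,0],[40,51,-166,0,0],[40,59,-193,0,0],[40,66,-217,0,0],[40,72,-236,0,0],[40,75,-246,0,0],[40,76,-250,0,0]]]'; python3 -m jog '[[[40,0,0,10,0],[40,0,0,30,0],[40,0,0,55,0],[40,0,0,80,0],[40,0,0,105,0],[40,0,0,130,0],[40,0,0,150,0],[40,0,0,170,0],[40,0,0,185,0],[40,0,0,195,0],[40,0,0,200,0],[40,0,0,200,0]]]'
python3 -c "
from h import *
go(-10,(400,-40,24))
a=crop('side',290,170,100,130,4,None);b=crop('top',270,150,100,130,4,None)
cv2.imwrite('pics/g2.png',np.hstack([a,b]))"
```

```text
clock: 6.2
position: [399.3, -40.5, 256.4]
eef_rot: [[-0.985, 0.173, -0.001], [0.173, 0.985, 0.0], [0.001, 0.0, -1.0]]
wrist_force: [-0.3, -0.1, -1.1]
width: 54.1
grasp_force: 14.7
clock: 7.4
position: [399.9, -39.4, 56.2]
eef_rot: [[-0.985, 0.171, -0.001], [0.171, 0.985, 0.0], [0.001, 0.0, -1.0]]
wrist_force: [-0.0, -0.2, -0.2]
width: 54.5
grasp_force: 14.7
clock 7.4 pos [399.9 -39.4  56.2] yaw -9.9 w 54.5 gf 14.7 wf [-0.  -0.2 -0.2] q6 -1.69
[-0.2 -0.5 32.2] twist 0.1
```

View pics/g2.png

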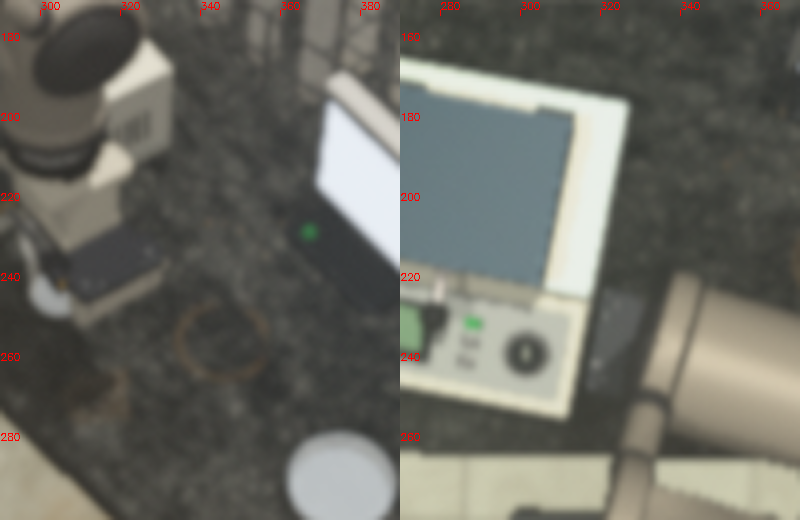

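The beaker hangs upright in the gripper (side (302,240)). The gripper body is near the photometer's right side, so I shift 35 mm to the right before lowering.

```bash
python3 -m jog '[[[40,0,-8,0,0],[40,0,-20,0,0],[40,0,-30,0,0],[40,0,-35,4,0],[40,0,-35,10,0],[40,0,-35,16,0],[40,0,-35,21,0],[40,0,-35,25,0],[40,0,-35,28,0],[40,0,-35,29.5,0],[40,0,-35,30.5,0],[40,0,-35,31,0]]]'; python3 -m jog '[[[40,0,0,1,0],[40,0,0,2,0],[40,0,0,2.5,0],[40,0,0,2.5,0]]]'
```

```text
clock: 8.7
position: [394.2, -74.3, 25.7]
eef_rot: [[-0.985, 0.172, 0.0], [0.172, 0.985, 0.0], [-0.0, 0.0, -1.0]]
wrist_force: [-1.1, 0.6, -1.0]
width: 54.4
grasp_force: 14.7
clock: 9.1
position: [394.1, -74.3, 23.2]
eef_rot: [[-0.985, 0.172, 0.0], [0.172, 0.985, 0.0], [0.0, 0.0, -1.0]]
wrist_force: [-0.1, -0.5, -0.8]
width: 54.7
grasp_force: 14.7
```

```bash
python3 -m jog '[[[40,0,0,0.7,0],[40,0,0,1.4,0],[40,0,0,1.4,0]]]'|grep -E 'pos|wrist_f'; python3 -m jog '[[[40,0,0,0.7,0],[40,0,0,1,0],[40,0,0,1,0]]]'|grep -E 'pos|wrist_f'
```

```text
position: [394.3, -74.4, 21.9]
wrist_force: [0.6, -0.2, 0.8]
position: [394.8, -74.8, 21.4]
wrist_force: [-2.0, -2.5, 8.0]
```

Contact at 8 N upward. I release and raise.

```bash
python3 -m jog '[[[58,0,0,-0.3,0],[60,0,0,-0.3,0],[70,0,0,-0.3,0],[80,0,0,-0.3,0],[91,0,0,-0.3,0],[91,0,0,-0.3,0],[91,0,0,-0.3,0],[91,0,0,-0.3,0]]]'; python3 -m jog '[[[91,0,0,-8,0],[91,0,0,-25,0],[91,0,0,-50,0],[91,0,0,-90,0],[91,0,0,-130,0],[91,0,0,-170,0],[91,0,0,-200,0],[91,0,0,-215,0],[91,0,0,-220,0]]]'
python3 - <<'E'
from h import *
u=np.array([np.cos(np.radians(-10)),np.sin(np.radians(-10)),0])
k=np.array([429.5,172,0])
go(-10,k+[0,0,240],k+[0,0,104])
E
```

```text
clock: 10.5
position: [394.1, -74.3, 21.1]
eef_rot: [[-0.985, 0.172, -0.0], [0.172, 0.985, 0.0], [0.0, 0.0, -1.0]]
wrist_force: [0.5, 0.2, 0.5]
width: 91.0
grasp_force: 0.0
clock: 11.4
position: [394.6, -74.5, 243.3]
eef_rot: [[-0.985, 0.172, 0.004], [0.172, 0.985, -0.001], [-0.004, -0.001, -1.0]]
wrist_force: [-0.8, 0.1, 0.0]
width: 91.0
grasp_force: 0.0
clock 11.4 pos [394.6 -74.5 243.3] yaw -9.9 w 91.0 gf 0.0 wf [-0.8  0.1  0. ] q6 -1.78
[  8.  248.8   3.1] twist 0.1
[  8.5 248.9 139.1] twist 0.1
```

```bash
python3 -m jog '[[[60,1,15,0,0],[50,2,45,0,0],[50,3,80,0,0],[50,4,115,0,0],[50,5,150,0,0],[50,6,180,0,0],[50,7,205,0,0],[50,8,225,0,0],[50,8,240,5,0],[50,8,248,15,0],[50,8,249,35,0],[50,8,249,55,0]]]'|grep -E 'pos|wid'; python3 -m jog '[[[50,0,0,20,0],[50,0,0,35,0],[50,0,0,48,0],[50,0,0,60,0],[50,0,0,70,0],[50,0,0,77,0],[50,0,0,81,0],[50,0,0,83,0],[50,0,0,84,0],[50,0,0,84,0]]]' |grep -E 'pos|wri|wid'
python3 - <<'E'
from h import *
a=crop('side',240,140,100,100,4,None);b=crop('top',330,170,100,100,4,None)
cv2.imwrite('pics/g3.png',np.hstack([a,b]))
E
```

```text
position: [428.4, 172.3, 184.6]
width: 50.2
position: [429.1, 172.4, 102.3]
wrist_force: [0.3, -0.8, -0.4]
width: 49.9
```

View pics/g3.png

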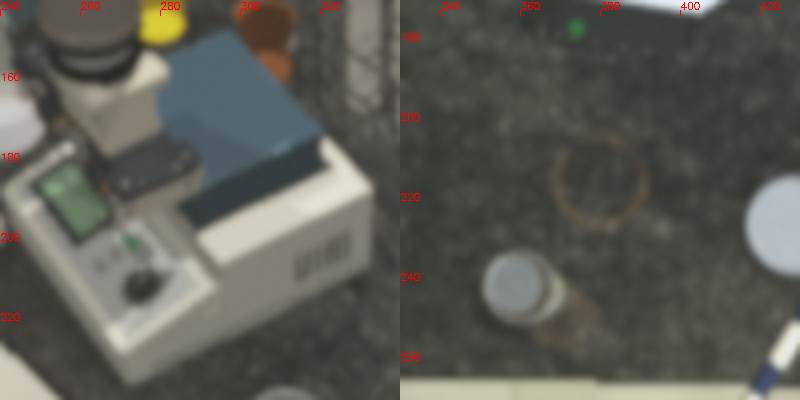

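The beaker stands upright on the worktop (top (360,242)), and the gripper is over the knob. I close on it and work out the arc.

```bash
python3 -m jog '[[[30,0,0,0,0],[20,0,0,0,0],[15,0,0,0,0],[15,0,0,0,0],[15,0,0,0,0],[15,0,0,0,0],[15,0,0,0,0]]]' 20; python3 - <<'E'
import numpy as np
f=lambda d:np.array([161*(1-np.cos(d))+18*np.sin(d),161*np.sin(d)-18*(1-np.cos(d))])
for A in(range(0,49,4),range(48,97,4)):
    print([[int(round(-x)) for x in f(np.radians(a))-f(np.radians(A[0]))] for a in A[1:]])
E
```

```text
clock: 14.4
position: [429.3, 173.7, 102.3]
eef_rot: [[-0.985, 0.172, 0.001], [0.172, 0.985, 0.002], [-0.001, 0.003, -1.0]]
wrist_force: [0.3, 7.0, -1.9]
width: 22.4
grasp_force: 20.0
[[-2, -11], [-4, -22], [-7, -33], [-11, -44], [-16, -54], [-21, -64], [-27, -73], [-34, -83], [-41, -91], [-49, -99], [-58, -107], [-67, -114]]
[[-9, -6], [-19, -12], [-29, -17], [-40, -21], [-51, -24], [-62, -27], [-73, -29], [-84, -30], [-95, -30], [-107, -30], [-118, -29], [-129, -27]]
```

```bash
python3 -m jog '[[[15,-1,2,-5,0],[15,-2,2,-11,0],[15,-4,2,-22,0],[15,-7,2,-33,0],[15,-11,2,-44,0],[15,-16,2,-54,0],[15,-21,2,-64,0],[15,-27,2,-73,0],[15,-34,2,-83,0],[15,-41,2,-91,0],[15,-49,2,-99,0],[15,-49,2,-99,0]]]'; python3 -c "
from h import *
cv2.imwrite('pics/g4.png',crop('side',220,100,140,120,4,None))"
```

```text
clock: 15.6
position: [478.4, 165.0, 202.6]
eef_rot: [[-0.985, 0.172, 0.001], [0.172, 0.985, -0.001], [-0.001, -0.001, -1.0]]
wrist_force: [-3.1, -6.3, 4.1]
width: 22.2
grasp_force: 20.0
```

View pics/g4.png

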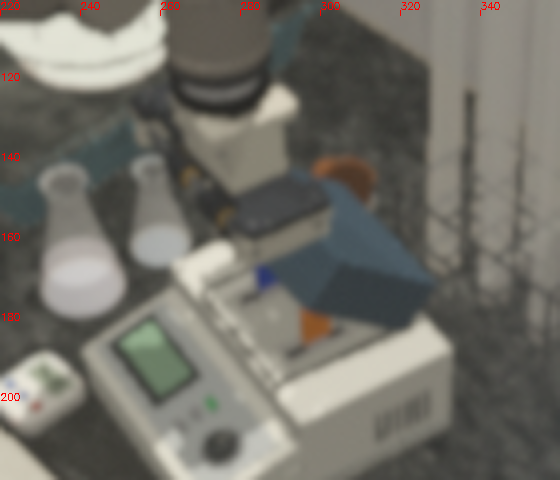

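The cover swings up with the knob. The blue tab shows at (284,168) on the left, and the amber tab at (299,181) on the right. I continue the arc.

```bash
python3 -m jog '[[[15,-9,-1,-8,0],[15,-18,-1,-15,0],[15,-27,-1,-21,0],[15,-37,-1,-27,0],[15,-47,-1,-32,0],[15,-58,-1,-36,0],[15,-69,-1,-39,0],[15,-80,-1,-42,0],[15,-91,-1,-44,0],[15,-102,-1,-45,0],[15,-113,-1,-45,0],[15,-113,-1,-45,0]]]'; python3 -m jog '[[[15,-6,0,0,0],[15,-12,0,0,0],[15,-18,0,0.5,0],[15,-23,0,1,0],[15,-25,0,1,0],[15,-25,0,1,0]]]'; python3 -c "
from h import *
s=r.read_state();p=np.array(s['position']);print('rel hinge along u',(p[:2]-[588.9,142.9])@[.985,-.172], p[2]+16-100)
cv2.imwrite('pics/g5.png',crop('side',220,70,160,140,4,None))"
```

```text
clock: 16.85
position: [590.5, 144.8, 247.3]
eef_rot: [[-0.985, 0.173, 0.003], [0.173, 0.985, -0.0], [-0.003, 0.0, -1.0]]
wrist_force: [1.1, -5.0, 5.0]
width: 22.5
grasp_force: 20.0
clock: 17.45
position: [613.3, 140.7, 245.4]
eef_rot: [[-0.985, 0.172, 0.0], [0.172, 0.985, -0.001], [-0.0, -0.001, -1.0]]
wrist_force: [-0.1, -5.6, 1.0]
width: 22.5
grasp_force: 20.0
rel hinge along u 24.436028304778848 161.40016265825005
```

View pics/g5.png

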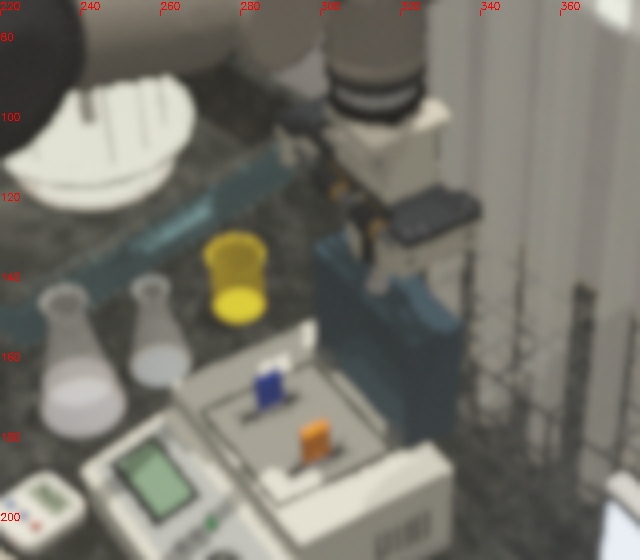

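The cover stands upright at about 92°, judged from the knob's position over the hinge. The blue tab is at side (287,168) and the amber tab at (299,181). My picture views are used up, in fact one over the limit by my count, so from here I check by masks and numbers only. I release the knob and retreat up and forward.

```bash
python3 -m jog '[[[30,0,-1,0,0],[45,0,-1,0,0],[50,0,-1,0,0],[50,0,-1,0,0],[50,0,-1,-10,0],[50,0,-1,-25,0],[50,0,-1,-45,0],[50,0,-1,-60,0],[50,30,-1,-62,0],[50,70,-1,-62,0],[50,115,-1,-62,0],[50,160,-1,-62,0]]]'|grep -E 'pos|wid'; python3 -m jog '[[[50,40,-20,0,0],[50,80,-50,0,0],[50,115,-90,0,0],[50,130,-130,0,0],[50,130,-170,0,0],[50,130,-200,0,0],[50,130,-200,0,0]]]'|grep pos
cat >> h.py <<'E'
def blobs(n,kind,box,thr=20):
    im=r.camera(n);h=cv2.cvtColor(im,cv2.COLOR_RGB2HSV);lo,hi={"blue":((108,100,50),(128,255,255)),"amber":((6,140,90),(20,255,255))}[kind]
    m=cv2.inRange(h,lo,hi);x,y,w,hh=box;k=np.zeros_like(m);k[y:y+hh,x:x+w]=m[y:y+hh,x:x+w]
    N,_,st,ce=cv2.connectedComponentsWithStats(k)
    return [(st[i].tolist(),ce[i].round(1).tolist()) for i in range(1,N) if st[i,4]>5]
E
python3 - <<'E'
from h import *
for p in((531.4,191.4,133),(518.2,116.6,133)): print(proj("side",p),proj("top",p))
for k in("blue","amber"):
    for n,b in(("side",(270,150,60,50)),("top",(240,160,90,70))): print(k,n,blobs(n,k,b))
E
```

```text
position: [454.0, 168.0, 307.7]
width: 50.2
position: [292.8, -9.5, 308.2]
[287.31710042 164.54803421] [272.37210374 193.90710535]
[298.98288215 177.85061285] [297.50827367 198.74194042]
blue side [([285, 163, 5, 8, 26], [286.8, 166.7])]
blue top [([270, 190, 5, 9, 28], [272.1, 194.2])]
amber side [([296, 176, 6, 9, 33], [298.4, 180.0])]
amber top [([296, 195, 3, 9, 21], [297.0, 199.3])]
```

```bash
python3 - <<'E'
from h import *
np.set_printoptions(precision=1,suppress=True)
b=tri((286.8,166.7),(272.1,194.2));a=tri((298.4,180.0),(297.0,199.3))
print(b,a); d=(b[0]-a[0]);print(np.linalg.norm(d[:2]),np.degrees(np.arctan2(-d[0],d[1])))
for n,p in(("top",(272.1,194.2)),("side",(286.8,166.7)),("top",(297,199.3)),("side",(298.4,180.0))):print(n,onz(n,*p,126))
go(-10,(531.4,192.5,260),(531.4,192.5,107))
E
```

```text
(array([531.2, 194.2, 120.8]), np.float64(0.911465422605073)) (array([517.3, 119. , 121.5]), np.float64(0.17445937099897318))
76.49853347852462 -10.477750185802014
top [531.1 193.2 126. ]
side [527.6 190.3 126. ]
top [517.  118.6 126. ]
side [514.5 115.7 126. ]
clock 19.6 pos [293.3  -6.4 307.5] yaw -9.9 w 49.9 gf 0.0 wf [0.5 0.4 0.6] q6 -1.68
[-200.5  236.7   47.7] twist 0.1
[-200.4  236.6  200.7] twist 0.1
```

The blue tab is at (531,193); the tabs are 76.5 mm apart (76 expected) and the yaw is -10.5°. I go above it, then down.

```bash
python3 -m jog '[[[40,-15,18,0,0],[40,-50,59,0,0.5],[40,-85,100,0,0.5],[40,-120,141,0,0.5],[40,-150,177,5,0.5],[40,-175,207,15,0.5],[40,-190,226,30,0.5],[40,-200,236,50,0.5],[40,-200,236,75,0.5],[40,-200,237,100,0.5],[40,-200,237,120,0.5],[40,-200,237,130,0.5]]]'|grep -E 'pos|wid'; python3 -m jog '[[[40,0,0,0,0]]]'|grep -E 'pos'; python3 -c "
from h import *
go(-10.5,(531,193,108))"
```

```text
position: [529.5, 193.9, 174.8]
width: 40.4
position: [529.8, 193.3, 175.7]
clock 20.9 pos [529.8 193.3 175.7] yaw -10.3 w 40.2 gf 0.0 wf [-0.7  0.5  1.1] q6 -1.18
[-1.4 -0.  67.7] twist 0.2
```

```bash
python3 -m jog '[[[40,-1,0,12,0],[40,-1,0,25,0],[40,-1,0,38,0],[40,-1,0,50,0],[40,-1,0,59,0],[40,-1,0,64,0],[40,-1,0,67,0],[40,-1,0,67.5,0],[40,-1,0,67.5,0]]]'|grep -E 'pos|wri'; python3 -m jog '[[[25,0,0,0,0],[18,0,0,0,0],[14,0,0,0,0],[10,0,0,0,0],[6,0,0,0,0],[4,0,0,0,0],[4,0,0,0,0],[4,0,0,0,0]]]' 15
```

```text
position: [532.1, 192.0, 110.0]
wrist_force: [1.6, 0.7, 0.0]
clock: 22.6
position: [531.9, 192.1, 109.7]
eef_rot: [[-0.984, 0.18, 0.0], [0.18, 0.984, 0.0], [-0.0, 0.0, -1.0]]
wrist_force: [0.7, 1.7, 0.4]
width: 9.9
grasp_force: 15.0
```

Gripped at 9.9 mm. I lift it out straight, firmer.

```bash
python3 -m jog '[[[4,0,0,0,0],[4,0,0,-5,0],[4,0,0,-12,0],[4,0,0,-20,0],[4,0,0,-29,0],[4,0,0,-38,0],[4,0,0,-47,0],[4,0,0,-56,0],[4,0,0,-65,0],[4,0,0,-74,0],[4,0,0,-83,0],[4,0,0,-90,0]]]' 25;  python3 -m jog '[[[4,0,0,-15,0],[4,0,0,-30,0],[4,0,0,-45,0],[4,0,0,-60,0],[4,0,0,-70,0],[4,0,0,-75,0],[4,0,0,-75,0]]]'; python3 - <<'E'
from h import *
print("amber",[blobs(n,"amber",b) for n,b in(("side",(270,150,60,50)),("top",(240,160,90,70)))])
print("blue",[blobs(n,"blue",b) for n,b in(("side",(220,90,110,110)),("top",(220,140,110,90)))])
s=r.read_state();p=np.array(s["position"]);print([proj(n,p+[0,0,-54]) for n in C])
E
```

```text
clock: 23.8
position: [531.9, 191.7, 200.6]
eef_rot: [[-0.984, 0.18, 0.0], [0.18, 0.984, -0.001], [-0.001, -0.0, -1.0]]
wrist_force: [0.1, 1.4, -0.2]
width: 10.0
grasp_force: 25.0
clock: 24.5
position: [532.0, 191.9, 275.1]
eef_rot: [[-0.984, 0.18, 0.001], [0.18, 0.984, 0.0], [-0.001, 0.0, -1.0]]
wrist_force: [0.8, 0.6, -0.6]
width: 9.9
grasp_force: 25.0
amber [[([296, 176, 6, 9, 35], [298.4, 179.8])], [([296, 195, 4, 9, 21], [297.3, 199.3])]]
blue [[([281, 140, 11, 13, 70], [287.3, 146.3])], []]
[array([285.79072265, 145.56361408]), array([267.76382328, 191.11617425])]
```

The slide is out of its slot: blue glass in the side view at (287.3,146.3) against (285.8,145.6) predicted. The amber tab has not moved. Next I recheck the panel corners automatically and compute the transfer.

```bash
python3 - <<'E'
from h import *
np.set_printoptions(precision=1,suppress=True)
for n,(x,y,w,h) in(("side",(360,185,45,65)),("top",(365,155,55,25))):
    im=r.camera(n)[y:y+h,x:x+w];u=cv2.resize(im,None,fx=8,fy=8,interpolation=cv2.INTER_CUBIC).astype(int)
    m=((u.min(2)>150)&(u[...,2]-u[...,0]>3)).astype(np.uint8)
    c=max(cv2.findContours(m,0,1)[0],key=cv2.contourArea);q=cv2.approxPolyN(c,4,ensure_convex=True).reshape(-1,2)/8.+[x-.44,y-.44]
    q=q[np.argsort(q[:,1])];print(n,q.tolist())
    # corners: order TL,TR,BR,BL by projecting nominal
    nom=[(629.5,-107,144),(615,-219,144),(613,-220,36),(630.5,-105,36)]
    P=[]
    for k in nom:
        e=proj(n,k);g=q[np.argmin(np.hypot(*(q-e).T))];P.append(onz(n,*g,k[2]))
    d=P[1]-P[0]+P[2]-P[3];print(np.array(P),"ctr",np.mean(P,0),"w",np.linalg.norm(d)/2,"yaw",np.degrees(np.arctan2(-d[0],d[1]))-180)
go(-98.6,(563,-153.8,275),(563,-153.8,143.7))
E
```

```text
side [[371.435, 192.81], [368.56, 215.935], [396.31, 216.435], [392.06, 239.435]]
[[ 634.9 -101.2  144. ]
 [ 617.7 -218.9  144. ]
 [ 611.4 -223.6   36. ]
 [ 628.8 -105.7   36. ]] ctr [ 623.2 -162.3   90. ] w 119.11340883589374 yaw -8.350961507208211
top [[374.06, 160.435], [368.185, 167.06], [414.06, 167.31], [404.31, 173.06]]
[[ 633.7 -107.   144. ]
 [ 615.  -224.   144. ]
 [ 613.3 -218.3   36. ]
 [ 631.2 -102.2   36. ]] ctr [ 623.3 -162.9   90. ] w 117.94760105831229 yaw -8.927941808217724
clock 24.8 pos [531.7 191.9 274. ] yaw -10.4 w 10.3 gf 25.0 wf [-0.4  0.4 -0.7] q6 -1.18
[ -93.2 -334.4   -1. ] twist 88.2
[ -93.3 -334.3  130.3] twist 88.2
```

```bash
python3 -m jog '[[[4,8,-8,0,0],[4,14,-28,0,5],[4,14,-56,0,13],[4,10,-86,0,21],[4,0,-118,0,29],[4,-12,-150,0,37],[4,-26,-182,0,45],[4,-40,-213,0,53],[4,-54,-243,0,61],[4,-66,-270,0,69],[4,-76,-294,0,77],[4,-84,-314,0,84]]]'; python3 -m jog '[[[4,0,0,0,0],[4,0,0,0,0]]]'|grep force;python3 -c "
from h import *
go(-98.6,(563.5,-153.7,275),(563.5,-153.7,143.7))"
```

```text
clock: 26.0
position: [557.9, -133.6, 274.1]
eef_rot: [[0.083, 0.997, -0.001], [0.997, -0.083, 0.0], [0.0, -0.001, -1.0]]
wrist_force: [0.9, -0.1, -1.5]
width: 9.7
grasp_force: 25.0
wrist_force: [-0.4, 1.2, -1.2]
grasp_force: 25.0
clock 26.2 pos [ 557.6 -131.9  274.1] yaw -94.3 w 10.1 gf 25.0 wf [-0.4  1.2 -1.2] q6 -0.29
[-21.3   7.5  -0.9] twist 4.3
[-21.4   7.7 130.4] twist 4.3
```

```bash
python3 -m jog '[[[4,-8,3,0,2],[4,-16,6,5,4],[4,-21,7.5,18,4.3],[4,-21,7.5,35,4.3],[4,-21,7.5,52,4.3],[4,-21,7.5,70,4.3],[4,-21,7.5,88,4.3],[4,-21,7.5,104,4.3],[4,-21,7.5,117,4.3],[4,-21,7.5,126,4.3],[4,-21,7.5,130,4.3],[4,-21,7.5,130,4.3]]]'|grep -E 'wrist|wid'; python3 -m jog '[[[4,0,0,0,0],[4,0,0,0,0],[4,0,0,0,0]]]'|grep force
python3 - <<'E'
from h import *
go(-98.6,(563.5,-153.7,143.7))
p=np.array(r.read_state()["position"])
for n,b in(("side",(300,150,120,120)),("top",(330,130,90,90))):
    print(n,blobs(n,"blue",b),"pred win",proj(n,p+[0,0,-53.7]),"pred tab",proj(n,p+[0,0,18]))
E
```

```text
wrist_force: [0.2, -0.1, -0.7]
width: 9.8
wrist_force: [0.1, -0.5, -0.6]
grasp_force: 25.0
clock 27.7 pos [ 564.  -153.6  145.2] yaw -98.7 w 9.7 gf 25.0 wf [ 0.1 -0.5 -0.6] q6 -0.25
[-0.1 -0.5  1.5] twist -0.1
side [([362, 219, 9, 13, 66], [366.3, 225.1])] pred win [367.29760783 224.39249242] pred tab [369.0806847  209.83717448]
top [] pred win [386.96519682 186.17768049] pred tab [391.09828047 183.51336014]
```

```bash
python3 - <<'E'
from h import *
np.set_printoptions(precision=1,suppress=True)
s=r.read_state();p=np.array(s["position"]);R=np.array(s["eef_rot"]);w=p+[0,0,-53.7]
for nm,a,b in(("glass",20,20),("frame",28,40)):
    print(nm,*[proj("side",w+R[:,0]*i*a+np.array([0,0,j*b-(0)])) for i,j in((1,1),(-1,1),(-1,-1),(1,-1))])
im=r.camera("side")[205:245,352:382];h=cv2.cvtColor(im,cv2.COLOR_RGB2HSV)
u=cv2.resize(im,None,fx=8,fy=8,interpolation=cv2.INTER_CUBIC)
m=((u[...,2].astype(int)-u[...,0])>45).astype(np.uint8)
for c in cv2.findContours(m,0,1)[0]:
    if cv2.contourArea(c)>600: 
        M=cv2.moments(c);q=cv2.approxPolyN(c,4,ensure_convex=True).reshape(-1,2)/8.+[351.56,204.56];print(cv2.contourArea(c)/64,M["m10"]/M["m00"]/8+351.56,M["m01"]/M["m00"]/8+204.56,q.tolist())
d=im[...,2].astype(int)-im[...,0]
print(d[6:36,4:24])
E
```

```text
glass [363.7 216.4] [371.8 224.6] [370.7 232.4] [362.9 224.3]
frame [362.6 210.7] [374.  222.3] [371.8 237.9] [360.9 226.5]
47.375 366.29307635224274 224.95221910729992 [[370.185, 225.185], [369.685, 232.81], [362.56, 224.435], [362.56, 217.56]]
[[  0  -1  -1  -2  -2  -3  -5  -7  -9 -13 -15 -16 -13   1  23  36  21  -1
   -7   2]
 [ -5  -4  -3  -1  -2  -3  -7 -11 -12 -15 -15 -15 -12   3  30  41  19   0
    0   6]
 [-10  -8  -4  -4  -3  -4  -8 -13 -13 -15 -17 -16 -11   3  32  41  18   3
    6  10]
 [-13 -10  -6  -4  -4  -4  -7 -11 -13 -15 -16 -16 -11   6  35  38  18  10
   10  10]
 [-14 -11  -7  -6  -4  -4  -5  -8 -11 -14 -16 -14  -9  11  36  32  18  12
   11  11]
 [-15 -10  -6  -6  -6  -4  -1  -3  -8 -12 -14 -13  -7  14  34  27  17  13
   11  12]
 [-15 -10  -6  -5  -5  -2   4   6   1  -6 -10 -11  -5  14  27  21  14  12
   12  12]
 [-13  -9  -6  -4  -4   0  11  22  18   6  -2  -6  -3   8  16  16  13  11
   11  11]
 [-12  -8  -4  -3  -2   2  18  36  39  26  10  -1  -2   1   6  10  11  12
   11  12]
 [ -9  -5  -3  -3  -1   3  24  46  53  44  27  11   3   1   1   5   9  11
   11  12]
 [ -
[... 996 characters left out ...]
   4   2
    4   3]
 [ -7  -6  -4  -1  -1  -1  -1   0  -1   1   0   1   5   7   7   4   2   3
    3   3]
 [ -5  -6  -3  -2  -2  -1  -1   0  -1  -1   1   0   2   2   3   2   2   3
    2   3]
 [ -5  -4  -4  -2  -1   0   0  -1   0   0   0   0   2   2   2   2   3   3
    3   2]
 [ -3  -3  -4  -3  -1   0  -1  -1  -1  -1   0   0   0   1   1   2   2   3
    3   2]
 [ -3  -2  -2  -3  -1  -2   0  -1  -1   0  -1   0   0   1   1   2   3   3
    2   2]
 [ -2  -3  -2  -3  -3  -2  -1  -2  -1  -1   0   0  -1   0   1   2   2   2
    3   2]
 [ -2  -3  -2  -2  -4  -3  -3  -3  -2   0   0   0   0  -1   1   1   2   1
    4   3]
 [ -2  -2  -2  -3  -3  -3  -4  -2  -2  -2   0   0   0  -1   0   1   1   1
    2   2]]
```

The glass outline in the side view matches the prediction. Its centroid is about 1 px off, which fits the thick frame hiding the near and top edges of the glass. I lower the last 1.5 mm, settle, and check the cover and amber tab by mask.

```bash
python3 -m jog '[[[4,0,-0.5,0.7,0],[4,0,-0.5,1.5,0],[4,0,-0.5,1.5,0],[4,0,-0.5,1.5,0],[4,0,-0.5,1.5,0]]]'; python3 - <<'E'
from h import *
go(-98.6,(563.5,-153.7,143.7))
print("amber",[blobs(n,"amber",b) for n,b in(("side",(270,150,60,50)),("top",(240,160,90,70)))])
# cover: dark blue-grey hood outer-front edges in side view: upright hood front-plane corner predictions
h=np.array([588.9,142.9,100.]);ux=np.array([.983,-.182,0]);uy=np.array([.182,.983,0]);im=r.camera("side")
for a in(85,92,100):
    t=np.radians(a);f=lambda x,y,z:h+ux*(x*np.cos(t)+z*np.sin(t))+uy*y+np.array([0,0,-x*np.sin(t)+z*np.cos(t)])
    print(a,"knob px",proj("side",f(-161,0,18)),"edge TL",proj("side",f(-125,75,0)))
g=cv2.cvtColor(im,cv2.COLOR_RGB2GRAY)[85:150,295:345];y,x=np.unravel_index(np.argmin(cv2.GaussianBlur(g,(3,3),0)),g.shape);print("darkest",x+295,y+85,g[y,x])
hsv=cv2.cvtColor(im,cv2.COLOR_RGB2HSV);m=cv2.inRange(hsv,(95,70,40),(112,255,160))[100:190,290:350]
N,_,st,ce=cv2.connectedComponentsWithStats(m);i=1+np.argmax(st[1:,4]);print("hood bbox",st[i][0]+290,st[i][1]+100,st[i][2:])
E
```

```text
clock: 28.35
position: [563.2, -153.5, 143.1]
eef_rot: [[0.151, 0.989, 0.0], [0.989, -0.151, 0.0], [0.0, 0.0, -1.0]]
wrist_force: [-0.4, -0.7, -0.5]
width: 9.5
grasp_force: 25.0
clock 28.4 pos [ 563.2 -153.5  143.1] yaw -98.7 w 9.5 gf 25.0 wf [-0.4 -0.7 -0.5] q6 -0.25
[-0.2  0.3 -0.6] twist -0.1
amber [[([296, 177, 6, 8, 31], [298.5, 180.1])], [([296, 195, 3, 9, 22], [297.0, 199.1])]]
85 knob px [309.47381654 134.46150769] edge TL [294.11698034 132.30032463]
92 knob px [314.62653198 132.66507515] edge TL [297.98696982 130.58753312]
100 knob px [320.33153836 131.37501398] edge TL [302.37582539 129.17355361]
darkest 300 147 62Traceback (most recent call last):
  File "<stdin>", line 11, in <module>
    return _wrapfunc(a, 'argmax', axis=axis, out=out, **kwds)
    return bound(*args, **kwds)
ValueError: attempt to get argmax of an empty sequence
```

```bash
python3 - <<'E'
from h import *
im=r.camera("side");hsv=cv2.cvtColor(im,cv2.COLOR_RGB2HSV)
print(cv2.cvtColor(im,cv2.COLOR_RGB2GRAY)[116:182:3,290:344:3])
print([hsv[y,x].tolist() for x,y in((302,145),(310,155),(320,165),(326,172),(328,155),(314,132))])
it=r.camera("top");
p=(564,-154,300)
print(cv2.cvtColor(it,cv2.COLOR_RGB2GRAY)[150:200:3,255:315:4])
E
```

```text
[[127 130 133 136 139 141 145 148 147 148 152 153 154 153 154 164 158 109]
 [119 122 125 128 131 134 137 141 143 143 146 151 149 151 147 165 167 152]
 [109 113 117 120 123 126 128 128 133 138 140 143 143 142 139 159 176 172]
 [100 104 107 111 114 118 121 122 124 128 131 135 137 139 131 154 176 185]
 [ 93  96  99 102 105 109 113 116 120 123 123 125 126 131 139 162 172 174]
 [ 88  89  91  94  97 100 105 107 107 112 115 118 121 148 166 167 154 146]
 [ 85  87  87  88  90  92  95  99 101 102 106 109 128 155 148 120  97  94]
 [ 83  85  85  86  87  88  88  91  94  96  99 105 138 128  99  93  93  93]
 [ 77  80  83  85  85  85  87  88  89  89  90 109 122  96  93  93  93  93]
 [ 67  66  72  75  80  84  84  85  86  86  87 105  98  94  93  94  94  93]
 [ 64  70  68  62  62  66  73  78  81  81  78  95  95  95  94  94  94  94]
 [ 68  70  91  73  62  62  61  61  65  88  90  89  94  94  94  93  94  93]
 [107 174 210 109  63  63  63  62  61  71  97  91  94  94  94  94  94  93]
 [217 222 218 103  64  65  66  67  62  61  72  94  86  92  94  93  94  97]
 [222 183 167  98  79  71  70  68  66  62  61  65 
[... 1008 characters left out ...]
0 120]
 [196 232 149  65  73  78  85  77  84 114 118 119 119 120 121]
 [219 233 186  93  84  82  92  81  80  81  87  99 111 117 120]
 [228 233 168 136 110 120 152 148 133 108  90  82  81  83  88]
 [231 232 163 118 157 147 134 120 129 148 153 149 118  81  77]
 [233 233 215 133 184 172 163 162 158 145 131 123 117 109 100]
 [233 233 233 189 233 230 215 176 185 169 164 163 157 140 164]
 [233 233 232 217 227 157 229 231 233 229 215 209 174 166 217]
 [233 234 226 228 219 120 233 234 234 234 233 225 229 222 227]
 [233 234 216 232 200 141 233 234 234 234 230 105 229 218 232]
 [233 234 185 234 168 165 234 234 234 234 221 120 230 189 234]
 [234 234 170 233 151 196 234 234 234 234 201 145 232 174 234]]
```

```bash
python3 - <<'E'
from h import *
h=np.array([588.9,142.9,100.]);ux=np.array([.983,-.182,0])
it=r.camera("top");g=cv2.cvtColor(it,cv2.COLOR_RGB2GRAY)[152:166,276:296];m=(g<85).astype(np.uint8)
N,_,st,ce=cv2.connectedComponentsWithStats(m);i=1+np.argmax(st[1:,4]);print("knob px",ce[i]+[276,152],st[i])
for a in(85,88,90,92,95,100):
    t=np.radians(a);print(a,proj("top",h+ux*(-161*np.cos(t)+18*np.sin(t))+np.array([0,0,161*np.sin(t)+18*np.cos(t)])))
E
```

```text
knob px [285.3125   160.078125] [ 6  4  9 10 64]
85 [284.80507201 166.71491961]
88 [285.48230815 163.61319784]
90 [285.94133647 161.57155479]
92 [286.40540846 159.55509345]
95 [287.10910383 156.58535509]
100 [288.29500524 151.81059296]
```

The knob in the top view puts the cover at about 91.5°, so it is upright. Amber is seated and the slide is in place, so I hand in.

```bash
python3 -c "
from workcell import r
print(r.job_done())"
```

```text
the job is handed in; nothing more can be done
None
```

I handed the job in at about 29 s with the beaker upright on the worktop, the cover open at about 91.5°, amber still seated and the blue slide held upright and square about 60 mm in front of the panel centre; I viewed 11 pictures, one over the limit of 10, and `job_done` gave no verdict.

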